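# Set the gib screw of a sliding length stop

## Robot

A 7-joint arm with a two-finger parallel gripper is mounted at the origin on a cart in front of the work surface, level with it; the furniture and walls round the work are solid. World frame = base frame: x ahead of the robot, y to its left, z up, the work surface at z = 0. Lengths are in m, angles in rad, forces in N, time in s.
With the tool pointing down it reaches from about 0.425 to 0.8 m from the base axis. Payload 8.3 kg.
Tool frame: the origin (TCP) lies at the very end of the fingers, on their centre line; the grasp point (between the pads) lies 19 mm behind it; z points along the fingers, y is the line along which they close (so a half turn about z gives the same grasp; the last joint's range is limited). The gripper opens to 85 mm and grips with 20 to 120 N. Pads are 22 mm wide; open, the fingers measure 114 mm over their backs; the gripper's body (76 mm by 85 mm) begins 54 mm behind the grasp point. The pads swing forward as they close: fully open they stand 13 mm farther back than shut.
Start: joints at [1.04, 0.383, 0.016, 1.37, -0.006, 1.388, -0.046], TCP at [0.282, -0.558, 0.231] pointing down, gripper open.
Joint ranges: [-2.95, 2.95], [-0.25, 2.06], [-1.52, 1.56], [0.18, 2.33], [-1.44, 4.58], [0.02, 2.06], [-3.01, 3.01]. Speed limits (rad/s): [2.39, 2.39, 3.01, 3.01, 3.14, 3.14, 3.14].

## Interface

Orientations are given as [roll, pitch, yaw] about the fixed x, y, z axes, in that order (R = Rz(yaw) Ry(pitch) Rx(roll)).
In Python, from plant import env gives the robot as it stands.
- The arm moves only by the tool play_rows, never from a script. Its argument "increments" is a list of rows, each a list of 6 numbers: the shift along the tool's x, y, z in m, then the turn, a rotation vector about the tool's x, y, z in rad. In form: [[tx, ty, tz, ax, ay, az], ...]. A call has 1 to 10 rows; each row shifts and turns the commanded pose from where the row before left it, along the tool's axes as they then stand; what a row does not reach is not made up. A row lasts 1/12 s, in which the tool goes at most 41.7 mm and 7.16 degrees, less where a joint would pass 70% of its speed; a pose out of reach is approached as far as the arm can. A call with a gripper value outside its range is refused whole. "jaw" is the closure, from 0 (fully open) to 1 (shut), set as the call begins (left out, the last holds). The fingers move at their own pace and stop on an object; the grip force is fixed at half the most. Time passes only in rows, so rows that do not move let the fingers close. It gives the time, the measured TCP pose, the force, the opening and the grip force at its end, in the units of the state.
- env.read_state(): the state, without advancing time (a new reading comes with each control period).
- env.read_camera(name): name is "side" or "top"; returns the picture (480x640x3 uint8, red, green, blue); there is no depth.
- env.get_calibration(name): a dict with "camera_matrix" (3x3 intrinsics, pixels), "camera_from_world" (4x4, takes a point from world to camera coordinates). Camera axes: x right, y down, z forward; pixel columns grow to the right and rows downward; lengths in m; the calibration is good to about 2 mm. A picture is of the moment at which its call begins. get_calibration takes no time and is no camera call.
- env.finish_job(): hands the job in; it is judged then, once.
The state is a dict: "clock": time; "joints": joint angles; "joint_velocities": joint speeds; "joint_torque": joint torques, N m; "eef_pos": TCP position; "eef_rot": TCP orientation; "force": force on the tool from outside, world axes, zero at the start; "ft_torque": the same for the moment, N m; "opening": finger opening in m; "finger_force": force on a finger pad.
Only numpy, scipy, OpenCV 4.12 (cv2) and the standard library are available. Lean on these libraries where they do the work, as an engineer would, in place of code of your own. Each camera call takes 0.05 s, during which the arm holds its last target. There are 200 camera calls.

## Task

Set the gib screw of the sliding length stop: turn its T-handle clockwise until the screw bottoms on the slide bar, gently, without forcing it, and back it off a quarter of a turn so that the bar runs free without play. Then slide the bar along until its stop plate stands fully against the tall end block. The screw must stay at that setting, and everything else on the bench stays where it is.

Things in the scene. Friction and masses are not known exactly. Their poses are not given: they have to be found in the camera images.
- jig: the length-stop jig, screwed to the bench: plywood base 150 x 340 x 18 mm; origin under its centre on the bench top; x across, y along the slide bar towards the tall end block (dark wood, 84 x 30 x 40 mm on top of the base, its face at y = 135 mm). A guide block (wood, 74 wide, 90 long, 42 mm high on the base, centre at y = -70 mm) holds the bar; the gib screw stands in its top
- screw_handle (a point): centre of the screw's T-handle, on the vertical screw axis at jig x = 0, y = -70 mm, about 94 mm above the bench: a straight wooden bar 60 mm long (point's x axis), 14 mm thick (y), 18 mm high (z), its underside 24 mm above the guide block; take it from above across its 14 mm. The point turns with the screw, so its yaw tells how far the screw has turned
- screw_foot (a point): lower end of the gib screw, hidden in the guide block; z up, does not turn. Right-hand thread, 1 mm a turn: clockwise from above sinks it. It starts 0.6 to 2.4 rad short of bottoming, with the handle at any yaw when it bottoms, so that it must be felt home; its height is known far too coarsely
- bar_top (a point): point on the slide bar's top face, on which the screw bottoms (z up); moves with the bar. Feel of the screw: thread friction 0.04 N m; once home the handle stands still and the torque climbs, slowly while the handle settles between the pads, then by up to 15 N m per rad of wrist turn: go in steps of 0.05 to 0.1 rad and stop at 0.3 to 0.5 N m; 2 N m is forcing
- slide_bar (a joint): travel of the slide bar along the jig's y axis in m: 0.090 = stop plate against the tall end block; it starts at -0.01 to 0.04. Steel bar 30 x 12 mm with an aluminium stop plate (56 x 6 x 26 mm) at its front end. Slides with about 1.5 N once the screw is backed off; a bottomed screw drags on it with a few N more
- bar_knob (a point): grip point on the bar's turned wooden knob, 54 mm above the bench, on the knob's vertical axis at jig x = 0, y = 9 mm + travel: knob 24 mm in diameter from 47 to 62 mm above the bench, its top at 69 mm; 36 mm behind the stop plate's front face. Axes as the jig's
- pencil: a flat carpenter's pencil, 166 x 12 x 9 mm, lying on the rear ledge of the jig's base; origin under its centre; not to be moved
- offcut: a sawn wooden offcut, 190 x 45 x 22 mm, lying in front of the jig; origin under its centre; not to be moved
- try_square: a try square, 130 x 178 x 25 mm, lying flat near the front of the bench; origin under its centre; not to be moved
- oil_stone: a small dark oil stone, 62 x 26 x 16 mm, left of the jig; origin under its centre; not to be moved
- marking_gauge: a wooden marking gauge, 190 x 81 x 48 mm, front right; origin under its centre; not to be moved
- mallet: a joiner's mallet, 276 x 124 x 72 mm, on the left; origin under its centre; not to be moved

How it is judged:
On the way, in this order (a step that is already met when the one before it is completed fails the run):
1. the screw is turned in until its foot bottoms on the slide bar (z of screw_foot in the frame of bar_top below 0 m), for 0.05 s.
2. the screw is backed off a quarter of a turn (60 to 120 degrees from where it bottomed) (z of screw_foot in the frame of bar_top between 0.00017 and 0.00033 m), for 0.2 s.
3. the bar is pushed against the tall end block, the screw still at its setting (all of step 2 and value of joint slide_bar above 0.087 m), for 0.2 s.
At the end, for the whole second after the job is handed in: The gib screw stands a quarter of a turn off the slide bar (60 to 120 degrees, which is its foot 0.17 to 0.33 mm clear), the bar is at rest with its stop plate within 3 mm of the tall end block, and the other things are where they were, to 20 mm (all of step 3 and velocity of joint slide_bar below 0.01 m/s); the robot touches nothing.
It fails at once if the screw is forced home with more than about 2 N m at the handle, which presses its foot 0.006 mm into the bar (z of screw_foot in the frame of bar_top below -6e-06 m).
It fails at once if one of the other things is moved by more than 20 mm (distance of any of pencil, offcut, try_square, oil_stone, marking_gauge, mallet from where it was at the start of the episode above 0.02 m).
It also fails if it takes over 58 s, if anything falls off the work surface, if the arm or the gripper's body presses on something with over 40 N, if the wrist force passes 120 N, or if a joint passes its speed limit or range.

## Working session

There is one attempt and no reset: what is moved stays moved. The work goes in short steps, Python scripts to look and compute and a tool call to move; the robot and the scene stay as the last step left them, time stands still between calls to the robot, and variables do not carry over. Pictures are saved under pics/ and viewed, at most 11 in all, crops included, and the job is handed in when it is done.

Besides the shell and the picture viewer there is one more tool, called after "Request:" as name([rows], argument=value, ...), one row to a line, values as JSON. play_rows: Moves the arm, as the interface text tells. Its arguments: {"type":"object","properties":{"increments":{"type":"array"},"jaw":{"type":"number"}},"required":["increments"]}

```bash
mkdir -p pics; python3 - <<'E'
from plant import env
import cv2
for n in("top","side"):
    cv2.imwrite(f"pics/{n}0.png",env.read_camera(n)[:,:,::-1])
    c=env.get_calibration(n);print(c["camera_matrix"],c["camera_from_world"])
print(env.read_state())
E
```

```text
[[600.50168396   0.         322.76963395]
 [  0.         600.50168396 257.16888642]
 [  0.           0.           1.        ]] [[ 0.01116509 -0.99981563 -0.01562219  0.08154727]
 [-0.98530941 -0.00833784 -0.17057504  0.46542418]
 [ 0.17041333  0.01729718 -0.98522084  1.50872785]
 [ 0.          0.          0.          1.        ]]
[[528.08599965   0.         324.67147025]
 [  0.         528.08599965 233.414123  ]
 [  0.           0.           1.        ]] [[-0.86293239 -0.50507268 -0.01578823  0.43634268]
 [-0.28379126  0.51024433 -0.81185789  0.16063308]
 [ 0.4181031  -0.69609791 -0.58364158  1.22533162]
 [ 0.          0.          0.          1.        ]]
{'clock': 0.1, 'joints': array([ 1.04008455,  0.38419879,  0.01634659,  1.37103009, -0.00626797,
        1.3882323 , -0.04649159]), 'joint_velocities': array([-1.38125769e-05, -1.89345495e-03, -1.30390975e-04, -3.03663144e-03,
       -3.21893866e-04, -2.55473134e-05,  3.29234571e-04]), 'joint_torque': array([ 3.31717136e-03, -6.29129505e+01,  8.47692490e-01, -3.72759283e+01,
        1.68431358e-02,  1.03540751e-02, -4.03374077e-05]), 'eef_pos': array([ 0.28166562, -0.55741979,  0.23035939]), 'eef_rot': array([-3.13977440e+00,  4.95706148e-05,  4.67915978e-01]), 'force': array([ 0.00051137, -0.24965772,  0.40199084]), 'ft_torque': array([ 0.00339784, -0.01452838,  0.00741185]), 'finger_force': 0.0, 'opening': 0.08523881176576799}
```

View pics/top0.png

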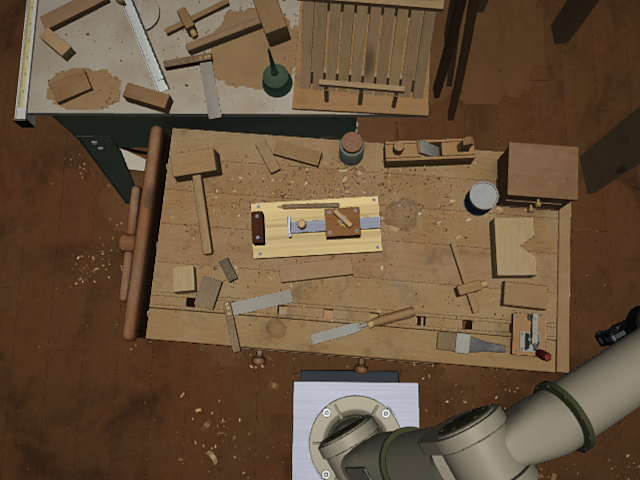

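View pics/side0.png

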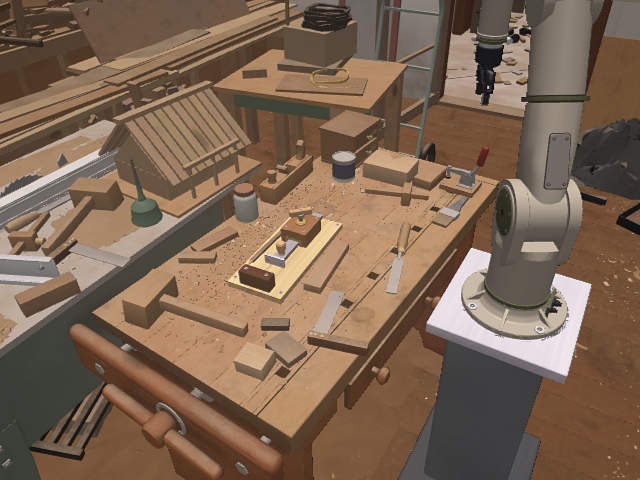

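The top view shows the jig at about (316,228), with the end block on the left at (257,228), the knob at (302,224) and the T-handle at (343,217). I'll enlarge both views.

```bash
python3 - <<'E'
import cv2
a=cv2.imread("pics/top0.png")[190:265,245:390]
cv2.imwrite("pics/topc.png",cv2.resize(a,None,fx=5.5,fy=5.5,interpolation=cv2.INTER_CUBIC))
a=cv2.imread("pics/side0.png")[200:300,225:350]
cv2.imwrite("pics/sidec.png",cv2.resize(a,None,fx=6,fy=6,interpolation=cv2.INTER_CUBIC))
E
```

```text
(no output)
```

View pics/topc.png

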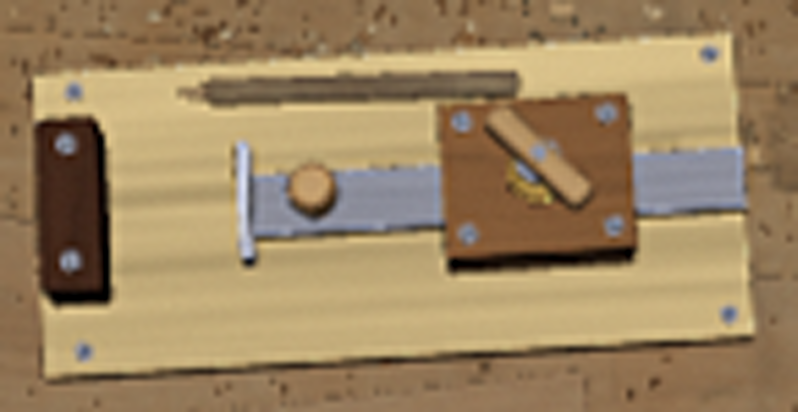

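View pics/sidec.png

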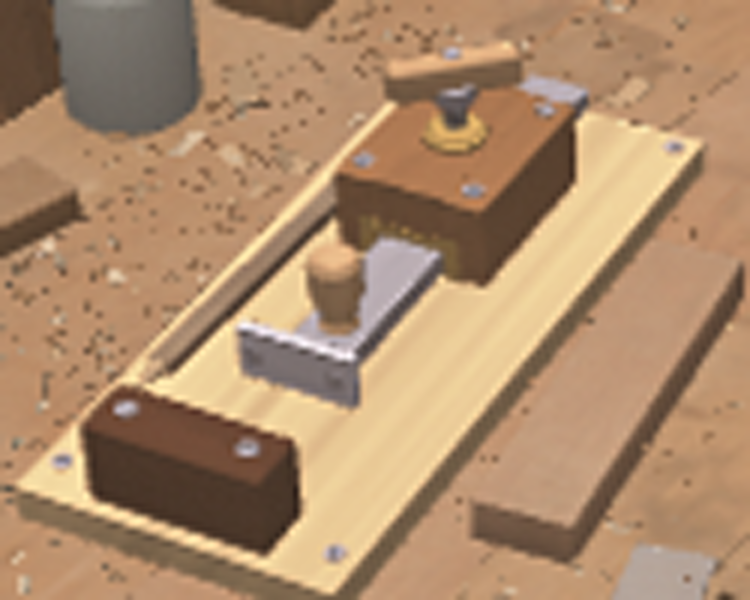

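The enlarged top view puts the handle centre at crop (541,151), running from upper left (498,118) to lower right (582,195). The knob is at (312,187) and the base corners are clear. In the side crop the handle's cap screw is at (453,53) and the knob top at (335,255).

```bash
cat >h.py <<'E'
import numpy as np
from plant import env
def ray(n,u,v):
    c=env.get_calibration(n);T=c["camera_from_world"];R=T[:3,:3]
    return -R.T@T[:3,3], R.T@np.linalg.solve(c["camera_matrix"],[u,v,1])
def atz(n,u,v,z):
    o,d=ray(n,u,v);return o+d*(z-o[2])/d[2]
def tp(c,z): return atz("top",(c[0]+.5)/5.5-.5+245,(c[1]+.5)/5.5-.5+190,z)
def sp(c,z): return atz("side",(c[0]+.5)/6-.5+225,(c[1]+.5)/6-.5+200,z)
E
python3 - <<'E'
from h import *
np.set_printoptions(precision=4,suppress=True)
C=np.array([tp(c,.018) for c in((35,75),(730,33),(753,335),(45,380))])
print(C,"sides",[np.linalg.norm(C[i]-C[i-1]) for i in range(4)])
d=C[0]+C[3]-C[1]-C[2];yaw=np.arctan2(-d[0],d[1]);y=np.array([-np.sin(yaw),np.cos(yaw)]);print("yaw",yaw)
m=C.mean(0)[:2];print("jig",m,"handle exp",m-.07*y)
print("handle top",tp((541,151),.103),"side",sp((453,53),.103))
k=tp((312,185),.069);print("knob",k,sp((335,255),.069),"travel",(k[:2]-m)@y-.009)
a,b=tp((498,118),.103),tp((582,195),.103);print("hyaw",np.arctan2(*(a-b)[[1,0]]),np.linalg.norm(a-b))
E
```

```text
[[ 0.6128  0.2795  0.018 ]
 [ 0.6361 -0.0568  0.018 ]
 [ 0.4875 -0.0671  0.018 ]
 [ 0.4629  0.27    0.018 ]] sides [np.float64(0.15013759025641565), np.float64(0.3371821284502895), np.float64(0.14889214045774274), np.float64(0.3380553816506561)]
yaw 0.07102047871613225
jig [0.5498 0.1064] handle exp [0.5548 0.0366]
handle top [0.5561 0.0356 0.103 ] side [0.5591 0.0323 0.103 ]
knob [0.5474 0.1415 0.069 ] [0.5487 0.1425 0.069 ] travel 0.026185196995928868
hyaw 0.8221317920795956 0.052398375915519345
```

Request:
play_rows([
  [0,0,0,0,0,-0.11],
  [0,0,0,0,0,-0.11],
  [0,0,0,0,0,-0.11],
  [0,0,0,0,0,-0.11],
  [0,0,0,0,0,-0.11],
  [0,0,0,0,0,-0.11],
  [0,0,0,0,0,-0.11],
  [0,0,0,0,0,-0.11],
  [0,0,0,0,0,-0.11],
  [0,0,0,0,0,-0.11],
], jaw=0)

```text
clock: 0.93
eef_pos: [0.2817, -0.5576, 0.2307]
eef_rot: [-3.141, -0.001, 1.573]
force: [-0.6, -0.4, -0.5]
opening: 0.0852
finger_force: 0.0
```

Request:
play_rows([
  [0.0297,0.0137,0,0,0,0],
  [0.0297,0.0137,0,0,0,0],
  [0.0297,0.0137,0,0,0,0],
  [0.0297,0.0137,0,0,0,0],
  [0.0297,0.0137,0,0,0,0],
  [0.0297,0.0137,0,0,0,0],
  [0.0297,0.0137,0,0,0,0],
  [0.0297,0.0137,0,0,0,0],
  [0.0297,0.0137,0,0,0,0],
  [0.0297,0.0137,0,0,0,0],
])

```text
clock: 1.77
eef_pos: [0.4199, -0.2596, 0.2311]
eef_rot: [-3.141, -0.0, 1.568]
force: [0.2, 0.6, 0.5]
opening: 0.0852
finger_force: 0.0
```

Request:
play_rows([
  [0.0297,0.0137,0,0,0,0],
  [0.0297,0.0137,0,0,0,0],
  [0.0297,0.0137,0,0,0,0],
  [0.0297,0.0137,0,0,0,0],
  [0.0297,0.0137,0,0,0,0],
  [0.0297,0.0137,0,0,0,0],
  [0.0297,0.0137,0,0,0,0],
  [0.0297,0.0137,0,0,0,0],
  [0.0297,0.0137,0,0,0,0],
  [0.0297,0.0137,0,0,0,0],
])

```text
clock: 2.6
eef_pos: [0.5578, 0.0367, 0.231]
eef_rot: [-3.141, 0.0, 1.567]
force: [0.4, -0.4, 0.5]
opening: 0.0856
finger_force: 0.0
```

Request:
play_rows([
  [0,0,0,0,0,-0.12],
  [0,0,0,0,0,-0.12],
  [0,0,0,0,0,-0.12],
  [0,0,0,0,0,-0.12],
  [0,0,0,0,0,-0.12],
  [0,0,0,0,0,-0.12],
  [0,0,0,0,0,-0.12],
  [0,0,0,0,0,-0.12],
  [0,0,0,0,0,-0.12],
  [0,0,0,0,0,-0.12],
])

```text
clock: 3.43
eef_pos: [0.5573, 0.0352, 0.2309]
eef_rot: [-3.141, -0.001, 2.774]
force: [0.4, -0.2, -0.7]
opening: 0.0855
finger_force: 0.0
```

Request:
play_rows([
  [0,0,0,0,0,-0.12],
  [0,0,0,0,0,-0.12],
  [0,0,0,0,0,-0.12],
  [0,0,0,0,0,-0.12],
  [0,0,0,0,0,-0.12],
  [0,0,0,0,0,-0.12],
  [0,0,0,0,0,-0.12],
  [0,0,0,0,0,-0.12],
  [0,0,0,0,0,-0.12],
  [0,0,0,0,0,-0.12],
])

```text
clock: 4.27
eef_pos: [0.5573, 0.0352, 0.2309]
eef_rot: [3.141, -0.001, -2.31]
force: [0.2, -0.7, 0.2]
opening: 0.0854
finger_force: 0.0
```

```bash
python3 - <<'E'
from h import *
import cv2
s=env.read_state();print(s["joints"],s["eef_pos"],s["eef_rot"],s["force"],s["ft_torque"],s["joint_torque"][6])
a=env.read_camera("side")[:,:,::-1]
cv2.imwrite("pics/s1.png",cv2.resize(a[120:300,225:375],None,fx=3.3,fy=3.3,interpolation=cv2.INTER_CUBIC))
E
```

```text
[ 0.64559756  0.40078962 -1.00534265  1.52434773  0.34031288  1.4047389
  2.0223317 ] [0.55734618 0.03518755 0.23090719] [ 3.14099573e+00 -5.74310786e-04 -2.30955272e+00] [ 0.18585811 -0.68844866  0.24851099] [-0.00858561 -0.03678015  0.01734716] -2.77898870408535
```

Request:
play_rows([
  [0,0,0.0155,0,0,0],
  [0,0,0.0155,0,0,0],
  [0,0,0.0155,0,0,0],
  [0,0,0.0155,0,0,0],
  [0,0,0.0155,0,0,0],
  [0,0,0.0155,0,0,0],
  [0,0,0.0155,0,0,0],
  [0,0,0.0155,0,0,0],
  [0,0,0.0155,0,0,0],
  [0,0,0.0155,0,0,0],
])

```text
clock: 5.15
eef_pos: [0.5573, 0.0352, 0.0752]
eef_rot: [3.141, -0.0, -2.319]
force: [-0.3, -0.5, -0.6]
opening: 0.0854
finger_force: 0.0
```

Request:
play_rows([
  [0,0,0,0,0,0],
  [0,0,0,0,0,0],
  [0,0,0,0,0,0],
  [0,0,0,0,0,0],
  [0,0,0,0,0,0],
  [0,0,0,0,0,0],
  [0,0,0,0,0,0],
  [0,0,0,0,0,0],
], jaw=1)

```text
clock: 5.82
eef_pos: [0.5561, 0.0379, 0.0777]
eef_rot: [3.139, -0.0, -2.313]
force: [-11.5, 3.8, 12.5]
opening: 0.0183
finger_force: 58.2
```

```bash
cat >st.py <<'E'
from h import *
np.set_printoptions(precision=4,suppress=True)
s=env.read_state();print(s["clock"],s["eef_pos"],s["eef_rot"],"F",s["force"],"T",s["ft_torque"],"j7",s["joints"][6],s["joint_torque"][6],"op",s["opening"],s["finger_force"])
E
python3 st.py
python3 - <<'E'
from h import *
import cv2
a=env.read_camera("side")[:,:,::-1]
cv2.imwrite("pics/s2.png",cv2.resize(a[150:300,225:375],None,fx=4,fy=4,interpolation=cv2.INTER_CUBIC))
E
```

```text
5.8167 [0.5561 0.0379 0.0777] [ 3.1391 -0.0003 -2.3131] F [-11.5232   3.8321  12.5092] T [1.0082 2.4947 0.0123] j7 1.9156953426935626 0.006754871865268797 op 0.01833433722324934 58.24096069321968
```

View pics/s2.png

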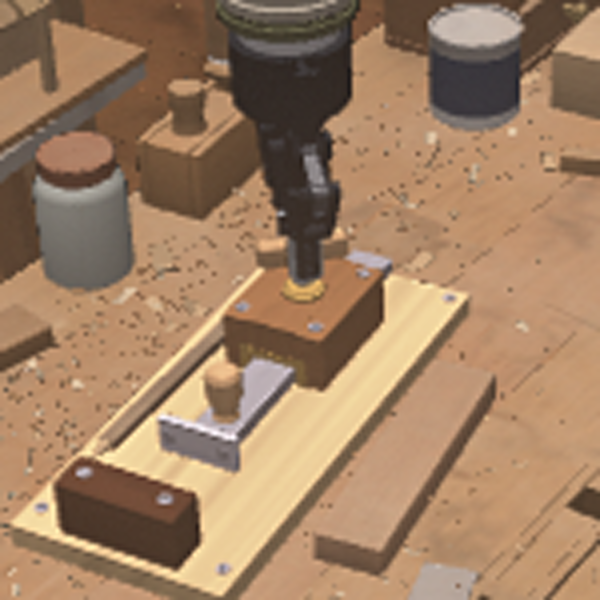

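The pads have closed on the handle, pushed over about 2.7 mm along tool y and up 2.5 mm. I'll shift the command to relieve this.

Request:
play_rows([
  [-0.001,0.002,-0.002,0,0,0],
  [0,0.001,-0.001,0,0,0],
  [0,0,0,0,0,0],
  [0,0,0,0,0,0],
])

```text
clock: 6.2
eef_pos: [0.5555, 0.038, 0.0782]
eef_rot: [3.14, -0.0, -2.316]
force: [4.1, 1.7, -19.1]
opening: 0.0183
finger_force: 59.9
```

```bash
python3 st.py
```

```text
6.2 [0.5555 0.038  0.0782] [ 3.1402 -0.0004 -2.3156] F [  4.1019   1.7118 -19.0652] T [ 0.5188 -0.892   0.0188] j7 1.9132139675266588 -0.04050604649819434 op 0.01825384684649129 59.8792716889875
```

Request:
play_rows([
  [0,0,0.0018,0,0,0],
  [0,0,0,0,0,0.07],
  [0,0,0,0,0,0.07],
  [0,0,0,0,0,0.07],
  [0,0,0,0,0,0.07],
  [0,0,0,0,0,0],
])

```text
clock: 6.7
eef_pos: [0.5559, 0.038, 0.0779]
eef_rot: [-3.141, -0.001, -2.599]
force: [-2.4, 0.5, -2.9]
opening: 0.0184
finger_force: 61.2
```

```bash
python3 st.py
```

```text
6.7 [0.5559 0.038  0.0779] [-3.1412 -0.0006 -2.5988] F [-2.407   0.5389 -2.9376] T [ 0.11    0.5833 -0.0822] j7 1.6573248182167133 -1.4074018970131874 op 0.018359819724106236 61.205835420114454
```

Request:
play_rows([
  [0,0,0,0,0,0.07],
  [0,0,0,0,0,0.07],
  [0,0,0,0,0,0],
])

```text
clock: 6.95
eef_pos: [0.5559, 0.0379, 0.0779]
eef_rot: [-3.141, -0.0, -2.737]
force: [-2.3, -1.2, -2.6]
opening: 0.0184
finger_force: 61.3
```

```bash
python3 st.py;python3 - <<'E'
from h import *
import cv2
a=env.read_camera("top")[:,:,::-1]
cv2.imwrite("pics/t3.png",cv2.resize(a[190:265,300:390],None,fx=6,fy=6,interpolation=cv2.INTER_CUBIC))
E
python3 st.py
```

```text
6.95 [0.5559 0.0379 0.0779] [-3.1411 -0.0005 -2.7366] F [-2.3471 -1.1912 -2.5722] T [-0.0325  0.6245  0.0093] j7 1.533234456002511 -1.3957803323864937 op 0.018410881769380924 61.313446081476286
7.0 [0.556  0.0379 0.0779] [-3.141  -0.0004 -2.7327] F [-2.8447 -0.7128 -1.4209] T [-0.1012  0.6928 -0.0159] j7 1.536702943321876 -0.8478849940001965 op 0.0183969310765628 61.38422723044641
```

View pics/t3.png

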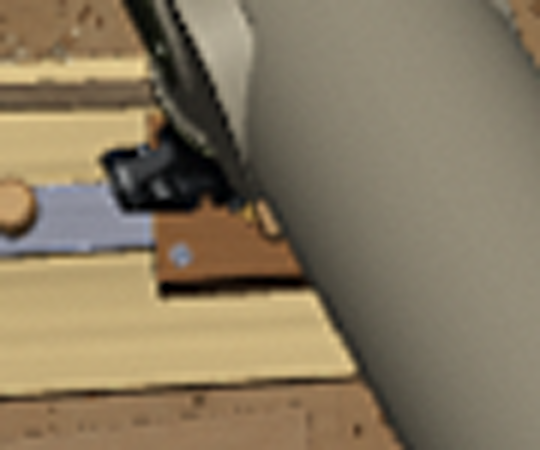

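Request:
play_rows([
  [0,0,0,0,0,0.05],
  [0,0,0,0,0,0.05],
  [0,0,0,0,0,0.05],
  [0,0,0,0,0,0],
])

```text
clock: 7.33
eef_pos: [0.556, 0.0378, 0.0778]
eef_rot: [-3.141, -0.0, -2.884]
force: [-3.3, -1.5, -0.8]
opening: 0.0182
finger_force: 61.5
```

```bash
python3 st.py
```

```text
7.3333 [0.556  0.0378 0.0778] [-3.141  -0.0002 -2.8844] F [-3.3388 -1.47   -0.8253] T [-0.2432  0.8375 -0.0253] j7 1.399704390200561 -1.0361870750784874 op 0.01824836920694023 61.47794866352342
```

Request:
play_rows([
  [0,0,0,0,0,0.05],
  [0,0,0,0,0,0.05],
  [0,0,0,0,0,0],
])

```text
clock: 7.58
eef_pos: [0.556, 0.0378, 0.0778]
eef_rot: [-3.141, -0.0, -2.984]
force: [-3.4, -1.8, 0.1]
opening: 0.0183
finger_force: 61.6
```

```bash
python3 st.py
```

```text
7.5833 [0.556  0.0378 0.0778] [-3.1409 -0.0002 -2.9839] F [-3.3813 -1.8073  0.1187] T [-0.3193  0.9059 -0.0162] j7 1.309482330517172 -1.0235081613063812 op 0.018296761126066253 61.5604023844935
```

Request:
play_rows([
  [0,0,0,0,0,0.05],
  [0,0,0,0,0,0.05],
  [0,0,0,0,0,0],
])

```text
clock: 7.83
eef_pos: [0.556, 0.0377, 0.0778]
eef_rot: [-3.141, -0.0, -3.084]
force: [-4.2, -2.3, 1.1]
opening: 0.0186
finger_force: 61.6
```

```bash
python3 st.py
```

```text
7.8333 [0.556  0.0377 0.0778] [-3.1409 -0.0001 -3.0836] F [-4.1937 -2.3433  1.0855] T [-0.4765  0.9368 -0.0248] j7 1.21897879937659 -1.0282059386372566 op 0.018586318566214868 61.63400413293857
```

Request:
play_rows([
  [0,0,0,0,0,0.05],
  [0,0,0,0,0,0.05],
  [0,0,0,0,0,0],
])

```text
clock: 8.08
eef_pos: [0.5561, 0.0377, 0.0778]
eef_rot: [-3.141, 0.0, 3.1]
force: [-4.3, -3.6, 0.6]
opening: 0.0184
finger_force: 61.6
```

```bash
python3 st.py
```

```text
8.0833 [0.5561 0.0377 0.0778] [-3.1409  0.      3.0996] F [-4.2874 -3.6441  0.5774] T [-0.5344  0.9429 -0.0035] j7 1.128052849092655 -0.9707804024219513 op 0.01840631621703901 61.64086612290703
```

Request:
play_rows([
  [0,0,0,0,0,0.05],
  [0,0,0,0,0,0.05],
  [0,0,0,0,0,0],
])

```text
clock: 8.33
eef_pos: [0.5561, 0.0376, 0.0778]
eef_rot: [-3.141, 0.0, 3.0]
force: [-5.0, -3.6, 1.2]
opening: 0.0181
finger_force: 61.6
```

```bash
python3 st.py
```

```text
8.3333 [0.5561 0.0376 0.0778] [-3.1408  0.0001  2.9996] F [-5.0116 -3.5634  1.2422] T [-0.564   0.9217 -0.0425] j7 1.0368605800451438 -0.9729921072721481 op 0.018085991268752075 61.6390603169566
```

Request:
play_rows([
  [0,0,0,0,0,0.05],
  [0,0,0,0,0,0.05],
  [0,0,0,0,0,0],
])

```text
clock: 8.58
eef_pos: [0.556, 0.0376, 0.0777]
eef_rot: [-3.141, 0.0, 2.9]
force: [-4.2, -3.1, 0.7]
opening: 0.0184
finger_force: 61.6
```

```bash
python3 st.py
```

```text
8.5833 [0.556  0.0376 0.0777] [-3.1407  0.0001  2.8996] F [-4.2199 -3.1055  0.6893] T [-0.575   0.9298 -0.0063] j7 0.9455384109419485 -0.9752704203128815 op 0.018446058803811824 61.63818605760753
```

Request:
play_rows([
  [0,0,0,0,0,0.05],
  [0,0,0,0,0,0.05],
  [0,0,0,0,0,0],
])

```text
clock: 8.83
eef_pos: [0.5561, 0.0375, 0.0777]
eef_rot: [-3.141, 0.0, 2.8]
force: [-4.1, -3.0, 1.4]
opening: 0.0184
finger_force: 61.6
```

```bash
python3 st.py
```

```text
8.8333 [0.5561 0.0375 0.0777] [-3.1406  0.0002  2.7995] F [-4.1055 -2.9523  1.3831] T [-0.5759  1.0192 -0.0871] j7 0.8540439414459448 -0.9773227572441101 op 0.018405539798678996 61.64003909427265
```

Request:
play_rows([
  [0,0,0,0,0,0.05],
  [0,0,0,0,0,0.05],
  [0,0,0,0,0,0],
])

```text
clock: 9.08
eef_pos: [0.556, 0.0374, 0.0777]
eef_rot: [-3.141, 0.0, 2.699]
force: [-4.7, -3.3, 1.1]
opening: 0.0187
finger_force: 61.6
```

```bash
python3 st.py
```

```text
9.0833 [0.556  0.0374 0.0777] [-3.1405  0.0003  2.6994] F [-4.7312 -3.3181  1.0749] T [-0.6706  0.9721 -0.0966] j7 0.7623657053837887 -0.9797799959778786 op 0.01865917877749187 61.64498027988884
```

Request:
play_rows([
  [0,0,0,0,0,0.05],
  [0,0,0,0,0,0.03],
  [0,0,0,0,0,0],
])

```text
clock: 9.33
eef_pos: [0.556, 0.0374, 0.0777]
eef_rot: [-3.14, 0.0, 2.621]
force: [-5.8, -4.5, 0.5]
opening: 0.0182
finger_force: 61.7
```

```bash
python3 st.py
```

```text
9.3333 [0.556  0.0374 0.0777] [-3.1405  0.0003  2.6206] F [-5.7726 -4.4728  0.5238] T [-0.7152  1.0292 -0.0384] j7 0.6899828932163097 -0.6799765862524509 op 0.018208518275712633 61.65583051046269
```

Request:
play_rows([
  [0,0,0,0,0,0.05],
  [0,0,0,0,0,0.05],
  [0,0,0,0,0,0],
])

```text
clock: 9.58
eef_pos: [0.556, 0.0373, 0.0777]
eef_rot: [-3.14, 0.0, 2.519]
force: [-5.2, -2.9, 1.4]
opening: 0.0185
finger_force: 61.7
```

```bash
python3 st.py
```

```text
9.5833 [0.556  0.0373 0.0777] [-3.1404  0.0004  2.5194] F [-5.1734 -2.8862  1.3686] T [-0.6979  0.9784 -0.0097] j7 0.5969663092106892 -0.982736125588417 op 0.01852000593168472 61.65782979267533
```

Request:
play_rows([
  [0,0,0,0,0,0.05],
  [0,0,0,0,0,0.05],
  [0,0,0,0,0,0],
])

```text
clock: 9.83
eef_pos: [0.5559, 0.0373, 0.0776]
eef_rot: [-3.14, 0.0, 2.419]
force: [-5.4, -3.3, 1.8]
opening: 0.0183
finger_force: 61.7
```

```bash
python3 st.py
```

```text
9.8333 [0.5559 0.0373 0.0776] [-3.1403  0.0005  2.4195] F [-5.4348 -3.3275  1.7934] T [-0.79    0.9864 -0.0461] j7 0.504911456381468 -0.9855964779853821 op 0.018263495322607518 61.66661144583486
```

Request:
play_rows([
  [0,0,0,0,0,0.05],
  [0,0,0,0,0,0.05],
  [0,0,0,0,0,0],
])

```text
clock: 10.08
eef_pos: [0.5559, 0.0372, 0.0776]
eef_rot: [-3.14, 0.001, 2.319]
force: [-4.2, -3.2, 1.1]
opening: 0.0183
finger_force: 61.7
```

```bash
python3 st.py
```

```text
10.0833 [0.5559 0.0372 0.0776] [-3.1403  0.0006  2.3194] F [-4.1515 -3.1863  1.075 ] T [-0.8047  1.0534  0.0132] j7 0.41268300722453005 -0.9874917939305305 op 0.018311051472460833 61.67699319885287
```

Request:
play_rows([
  [0,0,0,0,0,0.05],
  [0,0,0,0,0,0.05],
  [0,0,0,0,0,0],
])

```text
clock: 10.33
eef_pos: [0.5558, 0.0372, 0.0776]
eef_rot: [-3.14, 0.001, 2.219]
force: [-5.7, -3.8, 1.3]
opening: 0.0183
finger_force: 61.7
```

```bash
python3 st.py
```

```text
10.3333 [0.5558 0.0372 0.0776] [-3.1402  0.0007  2.2194] F [-5.697  -3.81    1.2825] T [-0.7852  1.069  -0.0272] j7 0.3203156113325261 -0.9896009042859077 op 0.018250887691616074 61.68868585653399
```

Request:
play_rows([
  [0,0,0,0,0,0.05],
  [0,0,0,0,0,0.05],
  [0,0,0,0,0,0],
])

```text
clock: 10.58
eef_pos: [0.5558, 0.0371, 0.0776]
eef_rot: [-3.14, 0.001, 2.119]
force: [-5.8, -3.8, 1.6]
opening: 0.0184
finger_force: 61.7
```

```bash
python3 st.py
```

```text
10.5833 [0.5558 0.0371 0.0776] [-3.1402  0.0009  2.1194] F [-5.768  -3.7973  1.6121] T [-0.8769  1.1356  0.0107] j7 0.2278441095987227 -0.9917765110731125 op 0.01844677154160253 61.70068307159454
```

Request:
play_rows([
  [0,0,0,0,0,0.05],
  [0,0,0,0,0,0.05],
  [0,0,0,0,0,0],
])

```text
clock: 10.83
eef_pos: [0.5557, 0.0371, 0.0776]
eef_rot: [-3.14, 0.001, 2.019]
force: [-6.0, -3.1, 1.9]
opening: 0.0186
finger_force: 61.7
```

```bash
python3 st.py
```

```text
10.8333 [0.5557 0.0371 0.0776] [-3.1402  0.0009  2.0194] F [-6.0209 -3.0778  1.8725] T [-0.8668  1.2107 -0.0103] j7 0.1352201250993922 -0.9938713163137436 op 0.01862314361978501 61.71395087561905
```

Request:
play_rows([
  [0,0,0,0,0,0.05],
  [0,0,0,0,0,0.05],
  [0,0,0,0,0,0],
])

```text
clock: 11.08
eef_pos: [0.5557, 0.0371, 0.0776]
eef_rot: [-3.14, 0.001, 1.919]
force: [-5.5, -4.4, 1.7]
opening: 0.0182
finger_force: 61.7
```

```bash
python3 st.py
```

```text
11.0833 [0.5557 0.0371 0.0776] [-3.1401  0.0011  1.9194] F [-5.5047 -4.4006  1.6652] T [-0.9521  1.2115  0.0153] j7 0.04248172330624543 -0.995788536965847 op 0.018186454472931955 61.727963291386914
```

Request:
play_rows([
  [0,0,0,0,0,0.05],
  [0,0,0,0,0,0.05],
  [0,0,0,0,0,0],
])

```text
clock: 11.33
eef_pos: [0.5556, 0.0371, 0.0776]
eef_rot: [-3.14, 0.001, 1.819]
force: [-5.3, -5.1, 2.7]
opening: 0.0183
finger_force: 61.7
```

```bash
python3 st.py
```

```text
11.3333 [0.5556 0.0371 0.0776] [-3.1402  0.0013  1.8194] F [-5.3263 -5.1178  2.7472] T [-0.9575  1.25   -0.0412] j7 -0.05033543393821734 -1.0264285281300545 op 0.018268484453603205 61.743333872873336
```

Request:
play_rows([
  [0,0,0,0,0,0.05],
  [0,0,0,0,0,0.05],
  [0,0,0,0,0,0],
])

```text
clock: 11.58
eef_pos: [0.5557, 0.0361, 0.0775]
eef_rot: [-3.14, 0.002, 1.719]
force: [-6.0, -7.6, 2.7]
opening: 0.0184
finger_force: 61.7
```

```bash
python3 st.py;python3 - <<'E'
from h import *
import cv2
a=env.read_camera("side")[:,:,::-1]
cv2.imwrite("pics/s4.png",cv2.resize(a[190:265,260:345],None,fx=7,fy=7,interpolation=cv2.INTER_CUBIC))
E
```

```text
11.5833 [0.5557 0.0361 0.0775] [-3.14    0.0024  1.7187] F [-6.0042 -7.6079  2.7298] T [-1.4429  1.2798 -0.0873] j7 -0.14327546706764557 -0.9465807303786278 op 0.018367631655270476 61.69860247056931
```

View pics/s4.png

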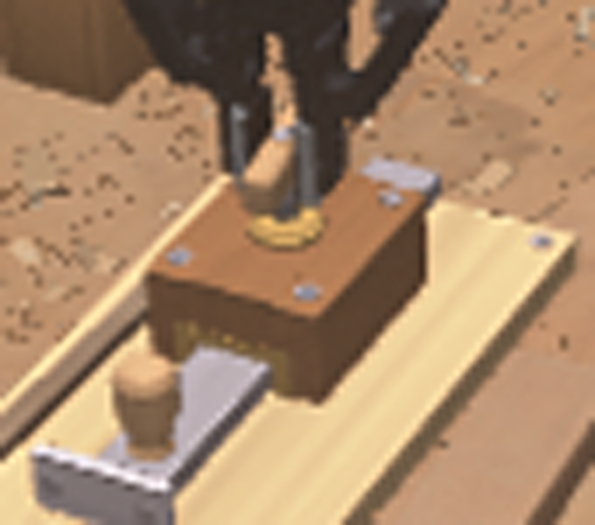

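The handle sits between the pads, its cap screw at about (287,130) and its near end at about (262,163). I'll check its yaw against the tool's.

```bash
python3 - <<'E'
from h import *
p=lambda u,v:atz("side",(u+.5)/7-.5+260,(v+.5)/7-.5+190,.103)
a=p(287,130)
for e in((262,163),(255,165),(270,163),(250,172)):
    b=p(*e);d=b-a;print(a,b,np.arctan2(d[1],d[0]),np.linalg.norm(d))
c=env.get_calibration("side")
h=np.array([.5557,.0365]);
for yaw in(1.4,1.72,2.0,2.2,2.5):
  o=[]
  for r in(0,.03):
    X=c["camera_matrix"]@(c["camera_from_world"]@np.r_[h+r*np.array([np.cos(yaw),np.sin(yaw)]),.103,1])[:3]
    o+=list(((X[:2]/X[2]-[260,190]+.5)*7).round())
  print(yaw,o)
E
```

```text
[0.55869621 0.03061676 0.103     ] [0.55478033 0.0539006  0.103     ] 1.737417113610285 0.023610827264342
[0.55869621 0.03061676 0.103     ] [0.55631322 0.05627078 0.103     ] 1.6634198785754708 0.02576446349014147
[0.55869621 0.03061676 0.103     ] [0.55220134 0.05247262 0.103     ] 1.8596530671668312 0.022800486138760206
[0.55869621 0.03061676 0.103     ] [0.55539464 0.06106843 0.103     ] 1.678794408684328 0.030630121850696676
1.4 [np.float64(286.0), np.float64(140.0), np.float64(231.0), np.float64(175.0)]
1.72 [np.float64(286.0), np.float64(140.0), np.float64(252.0), np.float64(182.0)]
2.0 [np.float64(286.0), np.float64(140.0), np.float64(275.0), np.float64(185.0)]
2.2 [np.float64(286.0), np.float64(140.0), np.float64(291.0), np.float64(185.0)]
2.5 [np.float64(286.0), np.float64(140.0), np.float64(315.0), np.float64(181.0)]
```

Request:
play_rows([
  [0,0,0,0,0,0.05],
  [0,0,0,0,0,0],
])

```text
clock: 11.8
eef_pos: [0.5556, 0.0361, 0.0775]
eef_rot: [-3.14, 0.003, 1.67]
force: [-6.3, -6.7, 2.2]
opening: 0.0182
finger_force: 61.8
```

```bash
python3 st.py
```

```text
11.8 [0.5556 0.0361 0.0775] [-3.14    0.0026  1.6695] F [-6.2556 -6.7443  2.1654] T [-1.4655  1.3095  0.3585] j7 -0.18916032928123613 -1.2117303907871246 op 0.018192005005613517 61.84517519082874
```

Request:
play_rows([
  [0,0,0,0,0,0],
])

```text
clock: 11.88
eef_pos: [0.5556, 0.0361, 0.0775]
eef_rot: [-3.14, 0.003, 1.672]
force: [-6.4, -6.9, 2.6]
opening: 0.0186
finger_force: 61.8
```

```bash
python3 st.py
```

```text
11.8833 [0.5556 0.0361 0.0775] [-3.1401  0.0027  1.6721] F [-6.4188 -6.8782  2.6257] T [-1.4738  1.2889  0.3845] j7 -0.18679104812755368 -0.5541731603443623 op 0.018618991244757875 61.8431573593989
```

The screw is home at wrist yaw of about 1.70, with 0.38 N m. I'll back it off.

Request:
play_rows([
  [0,0,0,0,0,-0.1],
  [0,0,0,0,0,-0.1],
  [0,0,0,0,0,-0.1],
  [0,0,0,0,0,-0.1],
  [0,0,0,0,0,-0.1],
  [0,0,0,0,0,-0.1],
  [0,0,0,0,0,-0.1],
  [0,0,0,0,0,-0.1],
  [0,0,0,0,0,-0.1],
  [0,0,0,0,0,-0.1],
])

```text
clock: 12.72
eef_pos: [0.5568, 0.0369, 0.0778]
eef_rot: [-3.141, 0.002, 2.677]
force: [-0.5, -3.4, -1.2]
opening: 0.0183
finger_force: 61.3
```

Request:
play_rows([
  [0,0,0,0,0,-0.1],
  [0,0,0,0,0,-0.1],
  [0,0,0,0,0,-0.1],
  [0,0,0,0,0,-0.1],
  [0,0,0,0,0,-0.1],
  [0,0,0,0,0,-0.1],
  [0,0,0,0,0,-0.04],
  [0,0,0,0,0,0],
  [0,0,0,0,0,0],
  [0,0,0,0,0,0],
])

```text
clock: 13.55
eef_pos: [0.5569, 0.038, 0.0778]
eef_rot: [-3.141, 0.002, -2.975]
force: [1.2, -2.3, -2.5]
opening: 0.0185
finger_force: 61.3
```

```bash
python3 st.py
```

```text
13.55 [0.5569 0.038  0.0778] [-3.1415  0.0016 -2.9754] F [ 1.2454 -2.3051 -2.454 ] T [-0.4093 -0.3903  0.0318] j7 1.3182708032766284 0.04495427361689508 op 0.018459721128733068 61.29787710495293
```

Request:
play_rows([
  [0,0,0,0,0,0],
  [0,0,0,0,0,0],
  [0,0,0,0,0,0],
  [0,0,0,0,0,0],
  [0,0,0,0,0,0],
  [0,0,0,0,0,0],
  [0,0,0,0,0,0],
  [0,0,0,0,0,0],
], jaw=0)

```text
clock: 14.22
eef_pos: [0.5561, 0.0382, 0.0776]
eef_rot: [3.142, 0.0, -2.975]
force: [-0.5, 0.5, 0.6]
opening: 0.0854
finger_force: 0.0
```

Request:
play_rows([
  [0,0,-0.01,0,0,0],
  [0,0,-0.015,0,0,0],
  [0,0,-0.015,0,0,0],
  [0,0,-0.015,0,0,0],
  [0,0,-0.015,0,0,0],
  [0,0,-0.015,0,0,0],
  [0,0,-0.015,0,0,0],
])

```text
clock: 14.8
eef_pos: [0.5561, 0.0383, 0.1791]
eef_rot: [3.142, 0.001, -2.975]
force: [0.8, -0.3, 0.4]
opening: 0.0855
finger_force: 0.0
```

```bash
python3 st.py; python3 - <<'E'
from h import *
import cv2
a=env.read_camera("side")[:,:,::-1]
cv2.imwrite("pics/s5.png",cv2.resize(a[190:265,260:345],None,fx=7,fy=7,interpolation=cv2.INTER_CUBIC))
E
```

```text
14.8 [0.5561 0.0383 0.1791] [ 3.1416  0.0006 -2.975 ] F [ 0.8338 -0.3009  0.4166] T [ 0.025   0.0308 -0.0084] j7 1.3851333000249584 -0.1994770858436823 op 0.08554432864328612 0.0
```

View pics/s5.png

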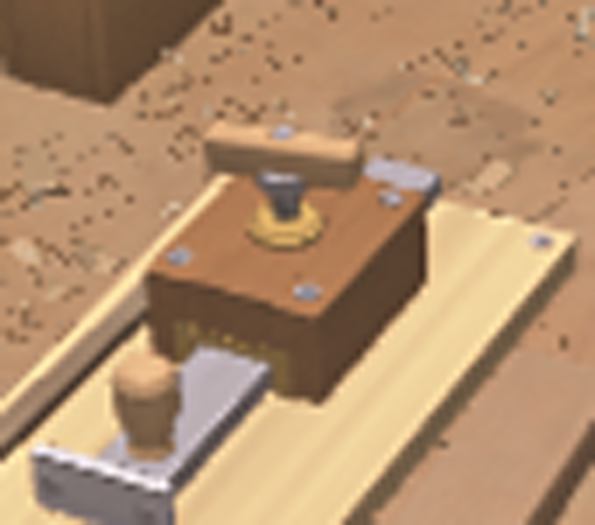

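The handle is free and runs from about (210,132) to (360,149). I'll check its yaw, then plan the knob approach from the measured arm bias.

```bash
python3 - <<'E'
from h import *
p=lambda u,v:atz("side",(u+.5)/7-.5+260,(v+.5)/7-.5+190,.103)
d=p(210,132)-p(360,149);print(np.arctan2(d[1],d[0]),np.linalg.norm(d), (p(210,132)+p(360,149))/2)
k=atz("side",(147+.5)/7-.5+260,(372+.5)/7-.5+190,.067);print("knob",k)
# handle axis as held by gripper vs pred
h=np.array([.5561,.0375]);y=np.array([-np.sin(.071),np.cos(.071)]);
for t in(.02,.026,.03):print(h+(.079+t)*y)
print("end",h+.169*y)
E
```

```text
0.30402205289659606 0.05763518158173247 [0.55561236 0.03705419 0.103     ]
knob [0.5485321  0.14231437 0.067     ]
[0.5490769  0.13625058]
[0.54865126 0.14223546]
[0.5483675  0.14622538]
end [0.54411108 0.20607421]
```

Request:
play_rows([
  [0,0,0,0,0,0.11],
  [0,0,0,0,0,0.11],
  [0,0,0,0,0,0.11],
  [0,0,0,0,0,0.11],
  [0,0,0,0,0,0.11],
  [0,0,0,0,0,0.11],
  [0,0,0,0,0,0.11],
  [0,0,0,0,0,0.11],
  [0,0,0,0,0,0.11],
  [0,0,0,0,0,0.11],
], jaw=0.4)

```text
clock: 15.68
eef_pos: [0.5561, 0.0383, 0.178]
eef_rot: [3.141, 0.0, 2.203]
force: [-0.2, 0.1, -0.2]
opening: 0.0516
finger_force: 0.0
```

Request:
play_rows([
  [0,0,0,0,0,0.11],
  [0,0,0,0,0,0.11],
  [0,0,0,0,0,0.11],
  [0,0,0,0,0,0.11],
  [0,0,0,0,0,0.11],
  [0,0,0,0,0,0.017],
])

```text
clock: 16.18
eef_pos: [0.5561, 0.0384, 0.178]
eef_rot: [3.141, -0.0, 1.636]
force: [-0.5, 0.1, 0.6]
opening: 0.0512
finger_force: 0.0
```

Request:
play_rows([
  [0.0174,0,0,0,0,0],
  [0.0174,0,0,0,0,0],
  [0.0174,0,0,0,0,0],
  [0.0174,0,0,0,0,0],
  [0.0174,0,0,0,0,0],
  [0.0174,0,0,0,0,0],
  [0,0,0,0,0,0],
])

```text
clock: 16.77
eef_pos: [0.5477, 0.1471, 0.1781]
eef_rot: [3.141, -0.003, 1.65]
force: [-0.5, 0.2, 1.1]
opening: 0.0513
finger_force: 0.0
```

```bash
python3 st.py; python3 - <<'E'
from h import *
import cv2
a=env.read_camera("top")[:,:,::-1]
b=env.read_camera("side")[:,:,::-1]
f=lambda a:cv2.resize(a,None,fx=5,fy=5,interpolation=cv2.INTER_CUBIC)
cv2.imwrite("pics/t6.png",np.vstack([f(a[200:240,310:390]),f(b[190:265,260:340])]))
E
```

```text
16.7667 [0.5477 0.1471 0.1781] [ 3.1412 -0.0025  1.6496] F [-0.5198  0.2002  1.0509] T [0.0503 0.0585 0.0249] j7 -0.39508571129459935 -0.7711398415267467 op 0.05130742879348025 0.0
```

View pics/t6.png

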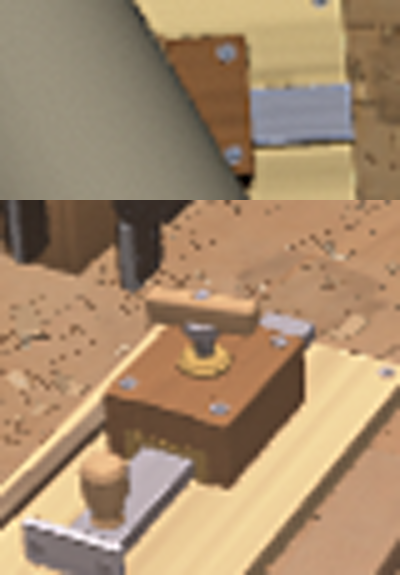

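The arm hides the handle from above. In the side crop the handle is unmoved and the knob is clear. I'll descend over the knob.

Request:
play_rows([
  [0,0,0.015,0,0,0],
  [0,0,0.015,0,0,0],
  [0,0,0.015,0,0,0],
  [0,0,0.015,0,0,0],
  [0,0,0.015,0,0,0],
  [0,0,0,0,0,0],
])

```text
clock: 17.37
eef_pos: [0.5473, 0.1399, 0.0995]
eef_rot: [-3.137, 0.001, 1.64]
force: [-1.0, -0.1, -0.2]
opening: 0.0512
finger_force: 0.0
```

```bash
python3 st.py
```

```text
17.3667 [0.5473 0.1399 0.0995] [-3.1367  0.0014  1.6403] F [-1.0447 -0.1122 -0.1646] T [-0.0424  0.0033  0.0099] j7 -0.43028483447016963 -0.19613485783338547 op 0.05124501356431376 0.0
```

Request:
play_rows([
  [0,0,0.0125,0,0,0],
  [0,0,0.0125,0,0,0],
  [0,0,0.0125,0,0,0],
  [0,0,0.0125,0,0,0],
  [0,0,0.0125,0,0,0],
  [0,0,0,0,0,0],
  [0,0,0,0,0,0],
  [0,0,0,0,0,0],
])

```text
clock: 18.03
eef_pos: [0.549, 0.1425, 0.0403]
eef_rot: [3.141, -0.0, 1.641]
force: [0.4, 0.3, -0.6]
opening: 0.0512
finger_force: 0.0
```

```bash
python3 st.py; python3 - <<'E'
from h import *
import cv2
b=env.read_camera("side")[:,:,::-1]
cv2.imwrite("pics/s7.png",cv2.resize(b[190:290,225:345],None,fx=6,fy=6,interpolation=cv2.INTER_CUBIC))
E
```

```text
18.0333 [0.549  0.1425 0.0403] [ 3.1412 -0.0003  1.6411] F [ 0.4351  0.2763 -0.6455] T [ 0.0247 -0.0239  0.033 ] j7 -0.4690880946698219 -0.00925934175029397 op 0.05124960682554955 0.0
```

View pics/s7.png

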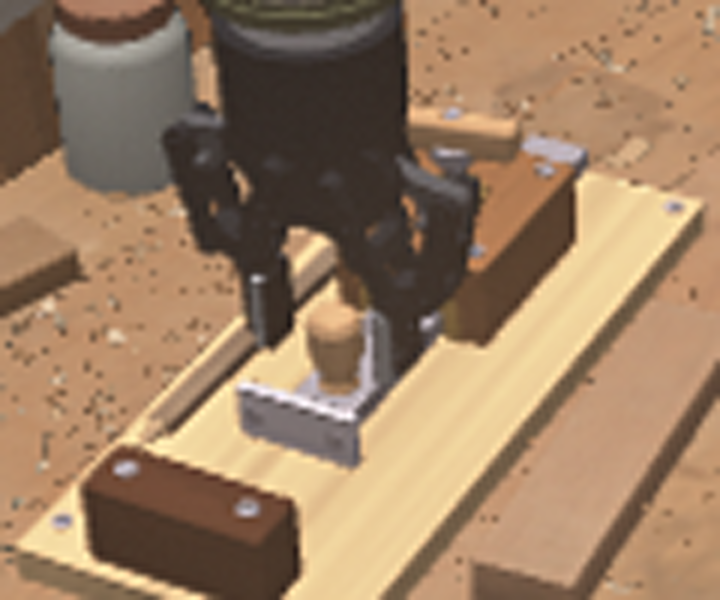

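The open pads stand on either side of the knob at (335,340). I'll grip it and pull towards the block.

Request:
play_rows([
  [0,0,0,0,0,0],
  [0,0,0,0,0,0],
  [0,0,0,0,0,0],
  [0,0,0,0,0,0],
  [0,0,0,0,0,0],
  [0,0,0,0,0,0],
], jaw=1)

```text
clock: 18.58
eef_pos: [0.5481, 0.1425, 0.0409]
eef_rot: [-3.141, 0.0, 1.641]
force: [-6.0, -0.4, 7.1]
opening: 0.0219
finger_force: 58.8
```

Request:
play_rows([
  [0.003,0,0,0,0,0],
  [0.006,0,0,0,0,0],
  [0.006,0,0,0,0,0],
  [0.006,0,0,0,0,0],
  [0.006,0,0,0,0,0],
  [0.006,0,0,0,0,0],
  [0.006,0,0,0,0,0],
  [0.006,0,0,0,0,0],
  [0.005,0,0,0,0,0],
  [0,0,0,0,0,0],
])

```text
clock: 19.42
eef_pos: [0.5446, 0.1938, 0.0409]
eef_rot: [-3.141, -0.001, 1.643]
force: [-5.8, 1.3, 7.7]
opening: 0.0214
finger_force: 59.4
```

```bash
python3 st.py
```

```text
19.4167 [0.5446 0.1938 0.0409] [-3.1415 -0.0007  1.6425] F [-5.8263  1.3289  7.7082] T [0.213  1.2387 0.0092] j7 -0.5607915430944753 -0.16045087482780218 op 0.021362746457574227 59.382818774320185
```

Request:
play_rows([
  [0.003,0,0,0,0,0],
  [0.003,0,0,0,0,0],
  [0.003,0,0,0,0,0],
  [0.001,0,0,0,0,0],
  [0.001,0,0,0,0,0],
  [0,0,0,0,0,0],
])

```text
clock: 19.92
eef_pos: [0.5439, 0.2034, 0.0409]
eef_rot: [-3.141, 0.0, 1.641]
force: [-6.3, -1.6, 8.5]
opening: 0.0218
finger_force: 59.5
```

Request:
play_rows([
  [0.001,0,0,0,0,0],
  [0.001,0,0,0,0,0],
  [0,0,0,0,0,0],
])

```text
clock: 20.17
eef_pos: [0.5438, 0.2053, 0.0409]
eef_rot: [-3.141, 0.0, 1.641]
force: [-5.7, -1.2, 8.9]
opening: 0.0217
finger_force: 59.5
```

Request:
play_rows([
  [0.001,0,0,0,0,0],
  [0.001,0,0,0,0,0],
  [0,0,0,0,0,0],
])

```text
clock: 20.42
eef_pos: [0.5437, 0.2058, 0.0409]
eef_rot: [-3.14, 0.002, 1.64]
force: [-7.4, -5.8, 11.0]
opening: 0.022
finger_force: 59.8
```

Request:
play_rows([
  [0.001,0,0,0,0,0],
  [0,0,0,0,0,0],
])

```text
clock: 20.58
eef_pos: [0.5438, 0.2058, 0.0409]
eef_rot: [-3.14, 0.003, 1.639]
force: [-8.2, -8.5, 12.7]
opening: 0.0218
finger_force: 59.9
```

Request:
play_rows([
  [-0.001,0,0,0,0,0],
  [0,0,0,0,0,0],
])

```text
clock: 20.75
eef_pos: [0.5437, 0.2058, 0.0409]
eef_rot: [-3.141, 0.002, 1.64]
force: [-6.7, -5.0, 10.5]
opening: 0.0218
finger_force: 59.7
```

Request:
play_rows([
  [0,0,0,0,0,0],
  [0,0,0,0,0,0],
  [0,0,0,0,0,0],
  [0,0,0,0,0,0],
  [0,0,0,0,0,0],
], jaw=0.4)

```text
clock: 21.17
eef_pos: [0.5443, 0.2073, 0.04]
eef_rot: [3.141, -0.0, 1.641]
force: [0.7, 0.4, 0.6]
opening: 0.0514
finger_force: 0.0
```

Request:
play_rows([
  [0,0,-0.01,0,0,0],
  [0,0,-0.015,0,0,0],
  [0,0,-0.015,0,0,0],
  [0,0,-0.015,0,0,0],
  [0,0,-0.015,0,0,0],
  [0,0,-0.015,0,0,0],
  [0,0,-0.015,0,0,0],
  [0,0,-0.015,0,0,0],
  [0,0,-0.015,0,0,0],
  [0,0,0,0,0,0],
])

```text
clock: 22.0
eef_pos: [0.5457, 0.2082, 0.1741]
eef_rot: [3.136, -0.002, 1.641]
force: [-0.4, 0.5, -0.5]
opening: 0.051
finger_force: 0.0
```

```bash
python3 st.py; python3 - <<'E'
from h import *
import cv2
b=env.read_camera("side")[:,:,::-1]
cv2.imwrite("pics/s8.png",cv2.resize(b[190:300,225:345],None,fx=5,fy=5,interpolation=cv2.INTER_CUBIC))
E
```

```text
22.0 [0.5457 0.2082 0.1741] [ 3.1362 -0.0017  1.6412] F [-0.4126  0.4778 -0.4689] T [ 0.0133 -0.0253  0.0468] j7 -0.5201528886965844 0.13059105724096298 op 0.050968329915096526 0.0
```

View pics/s8.png

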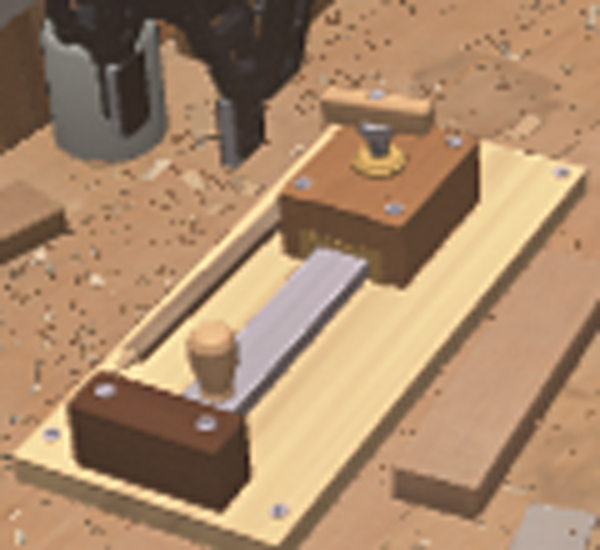

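The stop plate is hidden right behind the end block, with the knob at (213,350). The handle at (377,103) is unmoved, and the gripper is clear, so I'll hand in.

```bash
python3 -c "
from plant import env
print(env.finish_job())"
```

```text
the job is handed in; nothing more can be done
None
```

I handed the job in at 22 s on the clock, but no verdict came back: the gib screw bottomed at about 0.38 N m and was backed off about a quarter turn (by wrist angle), the bar stopped against the tall end block, and the gripper stood clear.

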